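# Draw a heat-spreader bar from its feed chute

## Robot

A 7-joint arm with a two-finger parallel gripper is mounted at the origin on the work surface. World frame = base frame: x ahead of the robot, y to its left, z up, the work surface at z = 0. Lengths are in mm, angles in rad, forces in N, time in s.
With the tool pointing down it reaches from about 425 to 1025 mm from the base axis. Payload 9.4 kg.
Tool frame: the origin (TCP) lies on the centre line of the jaws, within the pads' length; the fingertips stand 19 mm ahead of it and the grasp point (between the pads) is the TCP; z points along the fingers, y is the direction in which the jaws open and shut (so a half turn about z gives the same grasp; the last joint's range is limited). The gripper opens to 93 mm and grips with 3 to 60 N. Pads are 15 mm wide; open, the fingers measure 128 mm over their backs; the gripper's body (75 mm by 188 mm) begins 65 mm behind the grasp point.
Start: joints at [-1.208, 0.599, -0.003, 1.599, 0.002, 0.943, -0.08], TCP at [308.678, 656.004, 237.618] pointing down, gripper open.
Joint ranges: [-2.57, 2.57], [-0.35, 1.97], [-1.29, 1.29], [0.11, 2.56], [-1.05, 4.19], [0.11, 1.86], [-2.63, 2.63]. Speed limits (rad/s): [2.22, 2.22, 3.01, 3.01, 3.14, 3.14, 3.14].

## Interface

Orientations are given as a rotation vector (axis times angle).
In Python, from plant import env gives the robot as it stands. The module is installed in compiled form; this text tells all that it offers.
- The arm moves only by the tool carry_out, never from a script. Its argument "rows" is a list of rows, each an object of numbers: "jaw": the opening in per cent of the stroke, from 0 (shut) to 100 (fully open); "tx", "ty", "tz": the shift along the tool's x, y, z in mm; "turn": the turn about the tool's z in rad. In form: [{"jaw": .., "tx": .., "ty": .., "tz": .., "turn": ..}, ...]. A call has 1 to 10 rows; each row shifts and turns the commanded pose from where the row before left it, along the tool's axes as they then stand; what a row does not reach is not made up. A row lasts 1/12 s, in which the tool goes at most 41.7 mm and 7.16 degrees, less where a joint would pass 70% of its speed; a pose out of reach is approached as far as the arm can. A call is refused whole if a number of a shift passes 41.7 or a number of a turn 0.125, either way. A call with a gripper value outside its range is refused whole. The fingers move at their own pace and stop on an object; the grip force is fixed at half the most. Time passes only in rows, so rows that do not move let the fingers close. It gives the time, the measured TCP pose, the force and the opening at its end, in the units of the state.
- env.get_obs(): the state, without advancing time (a new reading comes with each control period).
- env.capture(name): name is "scene" or "top" or "wrist"; returns the picture (384x512x3 uint8, red, green, blue); there is no depth.
- env.camera_info(name): a dict with "fx", "fy", "cx", "cy" (pixels), "k1" (the pictures are not rectified: a ray, as slopes to the right and down, at radius r is drawn at 1 + k1 r^2 times it, then the intrinsics apply), "eye" and "rotation" of the camera in the world. Camera axes: x right, y up, looking along -z (the intrinsics and any distortion apply to the point x, -y, -z); pixel columns grow to the right and rows downward; lengths in mm; the calibration is good to about 2 mm. A picture is of the moment at which its call begins: read the wrist's pose just before it. camera_info takes no time and is no camera call; for the wrist camera it gives the pose at the moment of the call.
- env.close_job(): hands the job in, once; it reports no verdict.
The state is a dict: "clock": time; "joints": joint angles; "joint_vel": joint speeds; "effort": joint torques, N m; "tcp_pos": TCP position; "orientation": TCP orientation; "ft_force": force on the tool from outside, world axes, zero at the start; "ft_torque": the same for the moment, N m; "gripper_width": opening from 0.0 (shut) to 1.0 (fully open).
Only numpy, scipy, OpenCV 4.12 (cv2) and the standard library are available. Lean on these libraries where they do the work, as an engineer would, in place of code of your own. Each camera call takes 0.05 s, during which the arm holds its last target.

## Task

Draw the bottom aluminium bar straight out through the slot of its blue feed chute, so that the two aluminium bars above it stay in the chute and settle down into its place. Then lay the drawn bar flat inside the yellow tray, lowering it in rather than dropping it.

Things in the scene. Friction and masses are not known exactly. Their poses are not given: they have to be found in the camera images.
- alu_bottom_center (a point): Centre (half-way up) of the bar to take: lowest of three equal silvery aluminium bars, 100 x 30 x 10 mm (x, y, z), about 0.1 kg, underside 25 mm above the bench. x runs along it, from the free front end (-x, towards the robot) into the chute; z up. Its front 35 to 46 mm stick out of the chute's slot, free below and beside; it slides out along its -x and is clear after 62 mm.
- alu_middle_center (a point): Centre of the middle aluminium bar (same size, axes), underside 35 mm above the bench, wholly inside the fixed blue chute: open top, 59 mm high, 41 mm wide, its front wall's outer face 55 mm in front (-x) of this point, with a slot 14 mm high at the bottom bar. It sinks 10 mm when the bottom bar is out. A like chute some 0.2 m to one side holds copper bars, not wanted.
- alu_top_center (a point): Centre of the top aluminium bar, same size, mass and axes, wholly inside the chute, its underside 45 mm above the bench; it too sinks 10 mm.
- tray_yellow: Fixed shallow open tray of yellow plastic, 170 x 130 x 20 mm outside (x, y, z), walls and floor 4 mm thick. The origin is the centre of its underside, on the bench; x along its length, z up. A blue tray of the same size stands on the other side and is not wanted.
There are look-alikes about, which are no part of the job. What is shaped like the part that bears alu_bottom_center but pink or purple is not meant.

How it is judged:
By the outcome, as a careful person would: the job done as asked, in the order asked, and still so for the second after the job is handed in, with the robot touching nothing.
It also fails if it takes over 38 s, if anything falls off the work surface, if the arm or the gripper's body presses on something with over 40 N, if the wrist force passes 120 N, or if a joint passes its speed limit or range.

## Working session

There is one attempt and no reset: what is moved stays moved. The work goes in short steps, Python scripts to look and compute and a tool call to move; the robot and the scene stay as the last step left them, time stands still between calls to the robot, and variables do not carry over. Pictures are saved under pics/ and viewed, and the job is handed in when it is done.

Besides the shell and the picture viewer there is one more tool, called after "Emit:" as name(argument=value, ...), one argument or row to a line, values as JSON. carry_out: Moves the arm, as the interface text tells. Its arguments: {"type":"object","properties":{"rows":{"type":"array","items":{"type":"object","properties":{"jaw":{"type":"number"},"tx":{"type":"number"},"ty":{"type":"number"},"tz":{"type":"number"},"turn":{"type":"number"}}}}},"required":["rows"]}

```bash
mkdir -p pics; python3 - <<'E'
from plant import env
import cv2
o=env.get_obs();print(o)
for n in ("scene","top","wrist"):
    print(n,env.camera_info(n))
    cv2.imwrite(f"pics/{n}0.png",env.capture(n)[:,:,::-1])
E
```

```text
{'clock': 0.0, 'joints': array([-1.20771928,  0.60012509, -0.00252733,  1.60014411,  0.00179895,
        0.94288164, -0.07979261]), 'joint_vel': array([0.0002599 , 0.00034129, 0.00022451, 0.00048242, 0.00046851,
       0.00116527, 0.00067368]), 'effort': array([ 3.61159182e-04, -7.65072155e+01,  1.49768528e+00, -2.52359051e+01,
       -5.24290139e-02,  1.67596206e-02,  1.54017962e-04]), 'tcp_pos': array([308.48539323, 655.58282313, 236.75511533]), 'orientation': array([-6.85125067e-01, -3.06577959e+00,  2.42589627e-03]), 'ft_force': array([-0.18654874, -0.87849144, -0.32838746]), 'ft_torque': array([-0.0004534 , -0.01748368, -0.01838881]), 'gripper_width': 1.0009711880124594}
scene {'fx': 434.0498457586381, 'fy': 434.0498457586381, 'cx': 257.9243007688984, 'cy': 181.28253238393376, 'k1': -0.0006112171299707739, 'eye': array([872.19225198, 507.32762649, 932.71032667]), 'rotation': array([0.22610106, 0.73253681, 2.46697913])}
top {'fx': 435.87412446334406, 'fy': 435.87412446334406, 'cx': 257.7903535279464, 'cy': 185.97417426183685, 'k1': -0.1143859192497309, 'eye': array([ 456.39018751,   19.80224131, 1071.70155457]), 'rotation': array([ 0.07084683, -0.06382373, -1.54815297])}
wrist {'fx': 319.9451152211878, 'fy': 319.9451152211878, 'cx': 259.1366289902279, 'cy': 197.94341988177848, 'k1': 0.010024921023395151, 'eye': array([244.42267345, 686.14638256, 384.23319199]), 'rotation': array([-0.22993114, -0.14477637,  1.1260355 ])}
```

View pics/scene0.png

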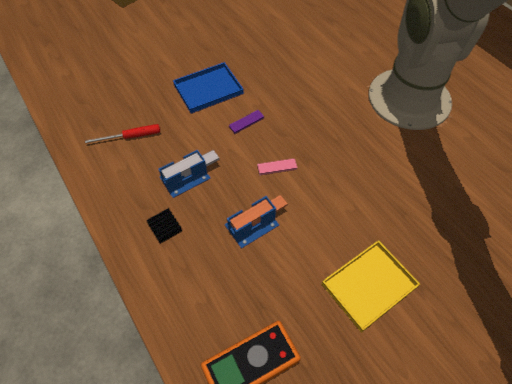

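View pics/top0.png

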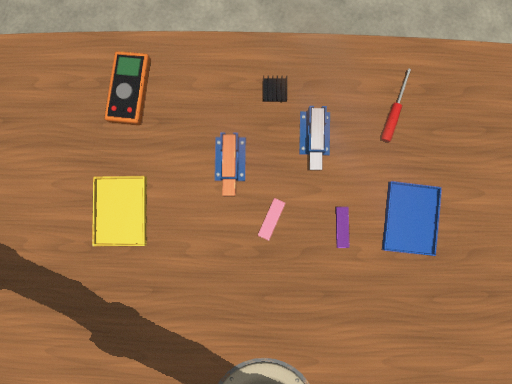

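View pics/wrist0.png

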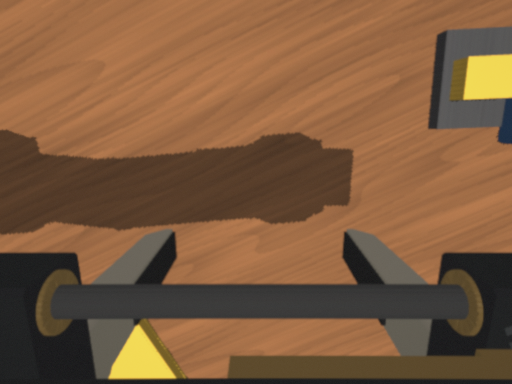

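The aluminium chute is at about (316,130) in the top view and (187,170) in the scene view, and the yellow tray is at about (120,211). Next I'll zoom in to get precise corners.

```bash
cat > h.py <<'E'
import numpy as np, cv2
from scipy.spatial.transform import Rotation as R
def KD(c):
    return np.array([[c['fx'],0,c['cx']],[0,c['fy'],c['cy']],[0,0,1.]]),np.array([c['k1'],0,0,0,0.])
def ray(c,p):
    K,D=KD(c);q=cv2.undistortPoints(np.array([[p]],float),K,D)[0,0]
    return np.array(c['eye']),R.from_rotvec(c['rotation']).apply([q[0],-q[1],-1])
def onz(c,p,z):
    e,d=ray(c,p);return e+d*(z-e[2])/d[2]
def tri(obs):
    A=np.zeros((3,3));b=np.zeros(3)
    for c,p in obs:
        e,d=ray(c,p);d=d/np.linalg.norm(d);M=np.eye(3)-np.outer(d,d);A+=M;b+=M@e
    return np.linalg.solve(A,b)
def proj(c,P):
    K,D=KD(c);q=R.from_rotvec(c['rotation']).inv().apply(np.atleast_2d(P)-c['eye'])
    q=q*[1,-1,-1];return cv2.projectPoints(q,np.zeros(3),np.zeros(3),K,D)[0][:,0]
E
python3 - <<'E'
import cv2
def crop(n,x,y,w,h,s,o):
    i=cv2.imread(f'pics/{n}.png')[y:y+h,x:x+w]
    cv2.imwrite(f'pics/{o}.png',cv2.resize(i,None,fx=s,fy=s,interpolation=cv2.INTER_CUBIC))
crop('scene0',150,140,80,60,10,'cs1')
crop('top0',280,95,80,80,7,'ct1')
crop('top0',80,165,80,90,6,'cty')
crop('scene0',315,235,110,100,6,'csy')
E
```

```text
(no output)
```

View pics/cs1.png

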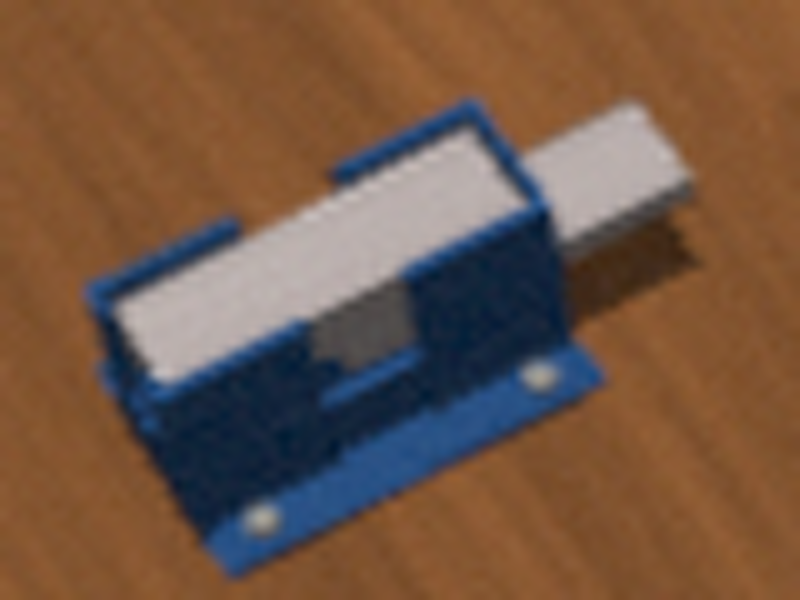

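View pics/ct1.png

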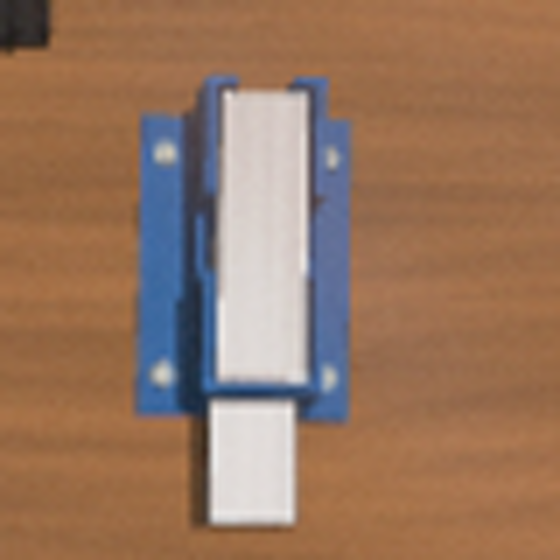

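View pics/cty.png

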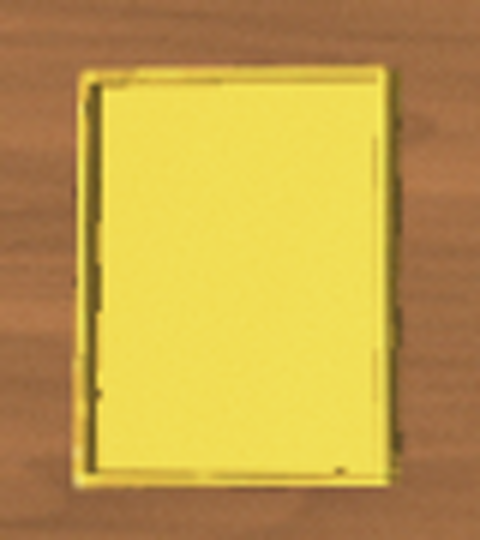

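View pics/csy.png

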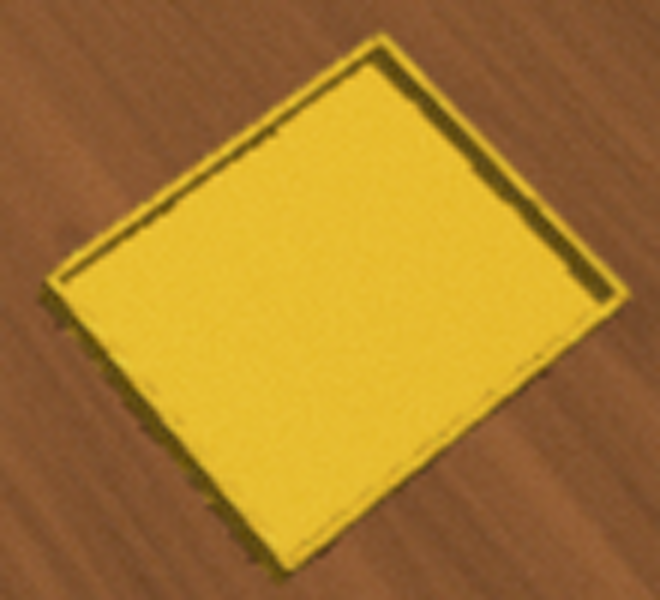

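```bash
python3 - <<'E'
from plant import env
from h import *
S=env.camera_info('scene');T=env.camera_info('top')
def s(p,x,y,k): return ((p[0]+.5)/k-.5+x,(p[1]+.5)/k-.5+y)
cs=lambda p:s(p,150,140,10); ct=lambda p:s(p,280,95,7)
ys=lambda p:s(p,315,235,6); yt=lambda p:s(p,80,165,6)
np.set_printoptions(precision=1,suppress=True)
P={}
for n,a,b in [('bar f+y',(692,180),(209,524)),('bar f-y',(632,103),(296,523)),('ch f+y',(545,205),(203,392)),('ch f-y',(470,100),(325,392)),
 ('top f-y',(470,128),(308,384)),('top f+y',(532,203),(216,382)),('top b+y',(160,382),(222,92)),('top b-y',(115,305),(308,92))]:
    P[n]=tri([(S,cs(a)),(T,ct(b))]);print(n,P[n],proj(S,P[n])[0]-cs(a),proj(T,P[n])[0]-ct(b), onz(T,ct(b),35)[:2])
for n,a,b in [('-x-y',(380,35),(392,484)),('-x+y',(630,293),(75,486)),('+x+y',(285,572),(82,72)),('+x-y',(45,283),(390,68))]:
    P[n]=tri([(S,ys(a)),(T,yt(b))]);print(n,P[n],onz(T,yt(b),20)[:2])
print(np.mean([P[k] for k in ('-x-y','-x+y','+x+y','+x-y')],0))
v=P['top f-y']+P['top f+y']-P['top b-y']-P['top b+y'];print('axis deg from -x',np.degrees(np.arctan2(-v[1],-v[0])))
v=P['-x-y']+P['-x+y']-P['+x+y']-P['+x-y'];print('tray deg',np.degrees(np.arctan2(-v[1],-v[0])))
o=env.get_obs();print(o['clock'],R.from_rotvec(o['orientation']).as_matrix())
E
```

```text
bar f+y [588.4 -97.7  31.5] [-0.1 -0. ] [-0.1  0.1] [588.2 -97.5]
bar f-y [ 589.1 -127.5   32.1] [-0.2 -0. ] [-0.1  0.2] [ 589.2 -127.4]
ch f+y [630.5 -92.9  57.8] [0.2 0. ] [ 0.2 -0.2] [633.9 -95. ]
ch f-y [ 630.7 -133.5   56.7] [-0.2 -0. ] [-0.2  0.2] [ 634.9 -137.2]
top f-y [ 634.  -128.3   53.1] [-0.2 -0. ] [-0.1  0.2] [ 637.5 -131.3]
top f+y [633.3 -96.7  56.8] [-0.2 -0. ] [-0.1  0.1] [637.5 -99.5]
top b+y [734.3 -98.5  57.1] [0.2 0. ] [ 0.1 -0.2] [ 739.9 -100.8]
top b-y [ 734.1 -127.2   55.6] [-0.4 -0.1] [-0.3  0.4] [ 740.7 -130.8]
-x-y [395.9 298.2  13. ] [397.2 295.5]
-x+y [392.  427.7  19.1] [392.1 427.2]
+x+y [561.7 433.8  17.3] [561.6 432.6]
+x-y [565.9 305.7  12.9] [565.8 303.2]
[478.9 366.3  15.6]
axis deg from -x -0.20413970899485015
tray deg 2.2854026674152883
0.15 [[-0.9  0.4 -0. ]
 [ 0.4  0.9 -0. ]
 [-0.  -0.  -1. ]]
```

The bar's front end is at x≈588.5, y≈-112.5, with its axis along world x. The chute face is at x≈630.5. The tray is centred near (479,366) and yawed about 2°. I'll move to a hover point first.

Emit:
carry_out(
  rows=[
    {"jaw": 100, "turn": -0.11},
    {"jaw": 100, "turn": -0.11},
    {"jaw": 100, "turn": -0.11},
    {"jaw": 100, "turn": -0.11},
    {"jaw": 100, "tx": -11.5, "ty": -29.5, "tz": 3},
    {"jaw": 100, "tx": -11.5, "ty": -29.5, "tz": 3},
    {"jaw": 100, "tx": -11.5, "ty": -29.5, "tz": 3},
    {"jaw": 100, "tx": -11.5, "ty": -29.5, "tz": 3},
    {"jaw": 100, "tx": -11.5, "ty": -29.5, "tz": 3},
    {"jaw": 100, "tx": -11.5, "ty": -29.5, "tz": 3},
  ],
)

```text
schema error: expected keys jaw, tx, ty, tz, turn
```

Emit:
carry_out(
  rows=[
    {"jaw": 100, "tx": -11.5, "ty": -29.5, "tz": 0},
    {"jaw": 100, "tx": -11.5, "ty": -29.5, "tz": 0},
    {"jaw": 100, "tx": -11.5, "ty": -29.5, "tz": 0},
    {"jaw": 100, "tx": -11.5, "ty": -29.5, "tz": 0},
    {"jaw": 100, "tx": -11.5, "ty": -29.5, "tz": 0},
    {"jaw": 100, "tx": -11.5, "ty": -29.5, "tz": 0},
    {"jaw": 100, "tx": -11.5, "ty": -29.5, "tz": 0},
    {"jaw": 100, "tx": -11.5, "ty": -29.5, "tz": 0},
    {"jaw": 100, "tx": -11.5, "ty": -29.5, "tz": 0},
    {"jaw": 100, "tx": -11.5, "ty": -29.5, "tz": 0},
  ],
)

```text
schema error: expected keys jaw, tx, ty, tz, turn
```

All the keys are required.

Emit:
carry_out(
  rows=[
    {"jaw": 100, "tx": 0, "ty": 0, "tz": 0, "turn": -0.11},
    {"jaw": 100, "tx": 0, "ty": 0, "tz": 0, "turn": -0.11},
    {"jaw": 100, "tx": 0, "ty": 0, "tz": 0, "turn": -0.11},
    {"jaw": 100, "tx": 0, "ty": 0, "tz": 0, "turn": -0.11},
    {"jaw": 100, "tx": -11.5, "ty": -29.5, "tz": 3, "turn": 0},
    {"jaw": 100, "tx": -11.5, "ty": -29.5, "tz": 3, "turn": 0},
    {"jaw": 100, "tx": -11.5, "ty": -29.5, "tz": 3, "turn": 0},
    {"jaw": 100, "tx": -11.5, "ty": -29.5, "tz": 3, "turn": 0},
    {"jaw": 100, "tx": -11.5, "ty": -29.5, "tz": 3, "turn": 0},
    {"jaw": 100, "tx": -11.5, "ty": -29.5, "tz": 3, "turn": 0},
  ],
)

```text
clock: 0.98
tcp_pos: [378.0, 477.4, 219.3]
orientation: [0.0, -3.141, 0.001]
ft_force: [-0.9, -0.6, 1.4]
gripper_width: 0.996
```

Emit:
carry_out(
  rows=[
    {"jaw": 100, "tx": -11.5, "ty": -29.5, "tz": 0, "turn": 0},
    {"jaw": 100, "tx": -11.5, "ty": -29.5, "tz": 0, "turn": 0},
    {"jaw": 100, "tx": -11.5, "ty": -29.5, "tz": 0, "turn": 0},
    {"jaw": 100, "tx": -11.5, "ty": -29.5, "tz": 0, "turn": 0},
    {"jaw": 100, "tx": -11.5, "ty": -29.5, "tz": 0, "turn": 0},
    {"jaw": 100, "tx": -11.5, "ty": -29.5, "tz": 0, "turn": 0},
    {"jaw": 100, "tx": -11.5, "ty": -29.5, "tz": 0, "turn": 0},
    {"jaw": 100, "tx": -11.5, "ty": -29.5, "tz": 0, "turn": 0},
    {"jaw": 100, "tx": -11.5, "ty": -29.5, "tz": 0, "turn": 0},
    {"jaw": 100, "tx": -11.5, "ty": -29.5, "tz": 0, "turn": 0},
  ],
)

```text
clock: 1.82
tcp_pos: [493.1, 182.5, 219.6]
orientation: [-0.0, 3.142, -0.0]
ft_force: [-0.3, 1.0, -0.5]
gripper_width: 1.003
```

Emit:
carry_out(
  rows=[
    {"jaw": 100, "tx": -11.5, "ty": -29.5, "tz": 5, "turn": 0},
    {"jaw": 100, "tx": -11.5, "ty": -29.5, "tz": 5, "turn": 0},
    {"jaw": 100, "tx": -11.5, "ty": -29.5, "tz": 5, "turn": 0},
    {"jaw": 100, "tx": -11.5, "ty": -29.5, "tz": 5, "turn": 0},
    {"jaw": 100, "tx": -11.5, "ty": -29.5, "tz": 5, "turn": 0},
    {"jaw": 100, "tx": -11.5, "ty": -29.5, "tz": 5, "turn": 0},
    {"jaw": 100, "tx": -11.5, "ty": -29.5, "tz": 5, "turn": 0},
    {"jaw": 100, "tx": -11.5, "ty": -29.5, "tz": 5, "turn": 0},
    {"jaw": 100, "tx": -11.5, "ty": -29, "tz": 5, "turn": 0},
    {"jaw": 100, "tx": 0, "ty": 0, "tz": 0, "turn": 0},
  ],
)

```text
clock: 2.65
tcp_pos: [597.4, -88.1, 173.5]
orientation: [-0.011, -3.141, 0.005]
ft_force: [-0.1, -1.0, -0.3]
gripper_width: 0.996
```

```bash
python3 - <<'E'
from plant import env
from h import *
import cv2,pickle
o=env.get_obs();c=env.camera_info('wrist');i=env.capture('wrist')
print(o['clock'],o['tcp_pos'],o['orientation'],o['ft_force'],c['eye'])
pickle.dump(c,open('w1.pkl','wb'));cv2.imwrite('pics/w1.png',i[:,:,::-1])
E
```

```text
2.65 [597.37917501 -88.0633738  173.5068316 ] [-0.01105493 -3.14142615  0.00482861] [-0.11703182 -0.99129129 -0.31519212] [526.53085997 -86.79059318 320.90777092]
```

View pics/w1.png

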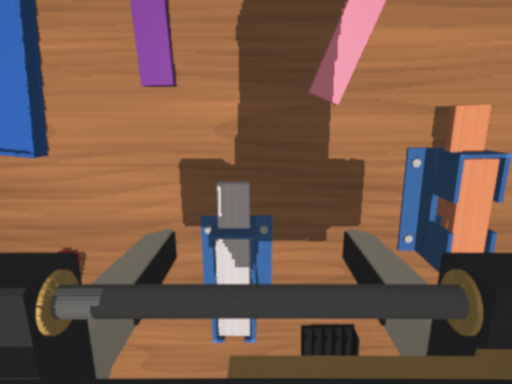

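The aluminium bar's front end is at about (218–249,182) and its top bar and chute are behind the linkage. The wrist view gives a second measurement of it.

```bash
python3 - <<'E'
import cv2
i=cv2.imread('pics/w1.png')[165:270,185:290]
cv2.imwrite('pics/w1c.png',cv2.resize(i,None,fx=5.5,fy=5.5,interpolation=cv2.INTER_CUBIC))
E
```

```text
(no output)
```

View pics/w1c.png

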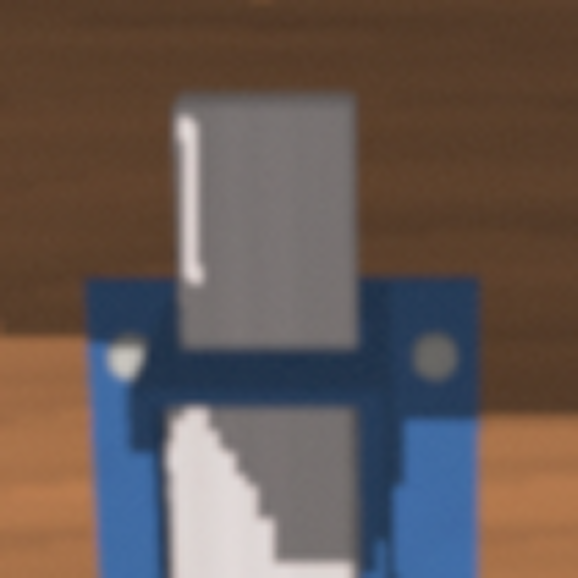

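```bash
python3 - <<'E'
from plant import env
from h import *
import pickle
np.set_printoptions(precision=1,suppress=True)
W=pickle.load(open('w1.pkl','rb'));S=env.camera_info('scene');T=env.camera_info('top')
s=lambda p,x,y,k:((p[0]+.5)/k-.5+x,(p[1]+.5)/k-.5+y)
cw=lambda p:s(p,185,165,5.5);cs=lambda p:s(p,150,140,10); ct=lambda p:s(p,280,95,7)
for a,b,c in [((355,97),(692,180),(209,524)),((178,97),(632,103),(296,523))]:
    print(onz(W,cw(a),35),tri([(W,cw(a)),(S,cs(b)),(T,ct(c))]),tri([(W,cw(a)),(S,cs(b))]),tri([(W,cw(a)),(T,ct(c))]))
print('topf',onz(W,cw((357,405)),55),onz(W,cw((168,405)),55))
print('slot end',onz(W,cw((358,350)),35),onz(W,cw((180,350)),35), 'wall top', onz(W,cw((400,350)),59),onz(W,cw((130,350)),59))
E
```

```text
[586.9 -97.   35. ] [588.2 -97.6  31.4] [587.9 -97.4  31.4] [588.4 -97.7  29.7]
[ 586.8 -126.4   35. ] [ 588.6 -127.5   31.3] [ 588.  -127.4   31. ] [ 592.8 -131.     6.3]
topf [633.5 -96.7  55. ] [ 633.3 -127.2   55. ]
slot end [631.4 -97.1  35. ] [ 631.3 -127.8   35. ] wall top [622.6 -89.6  59. ] [ 622.4 -132.3   59. ]
```

Emit:
carry_out(
  rows=[
    {"jaw": 100, "tx": 0, "ty": 0, "tz": 0, "turn": 0},
    {"jaw": 100, "tx": 0, "ty": 0, "tz": 0, "turn": 0},
  ],
)

```text
clock: 2.87
tcp_pos: [596.0, -79.7, 174.6]
orientation: [0.002, -3.141, -0.001]
ft_force: [0.4, 0.4, -0.8]
gripper_width: 1.003
```

Emit:
carry_out(
  rows=[
    {"jaw": 100, "tx": -7, "ty": -16, "tz": 0, "turn": 0},
    {"jaw": 100, "tx": -7, "ty": -16.5, "tz": 0, "turn": 0},
    {"jaw": 100, "tx": 0, "ty": 0, "tz": 20, "turn": 0},
    {"jaw": 100, "tx": 0, "ty": 0, "tz": 20, "turn": 0},
    {"jaw": 100, "tx": 0, "ty": 0, "tz": 20, "turn": 0},
    {"jaw": 100, "tx": 0, "ty": 0, "tz": 20, "turn": 0},
    {"jaw": 100, "tx": 0, "ty": 0, "tz": 10, "turn": 0},
    {"jaw": 100, "tx": 0, "ty": 0, "tz": 0, "turn": 0},
    {"jaw": 100, "tx": 0, "ty": 0, "tz": 0, "turn": 0},
  ],
)

```text
clock: 3.62
tcp_pos: [610.3, -112.4, 84.8]
orientation: [0.002, -3.141, -0.0]
ft_force: [0.8, 0.6, 0.4]
gripper_width: 0.998
```

```bash
python3 - <<'E'
from plant import env
import cv2
o=env.get_obs();i=env.capture('wrist');s=env.capture('scene')
print(o['clock'],o['tcp_pos'],o['orientation'],o['ft_force'])
cv2.imwrite('pics/w2.png',i[:,:,::-1]);cv2.imwrite('pics/s2.png',cv2.resize(s[100:250,120:320,::-1],None,fx=4,fy=4))
E
```

```text
3.6167 [ 610.32244625 -112.44006736   84.80619093] [ 2.39701804e-03 -3.14100622e+00 -4.55285698e-04] [0.81046969 0.62870146 0.36291052]
```

View pics/w2.png

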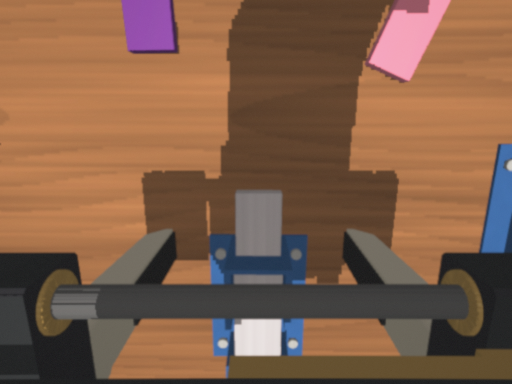

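View pics/s2.png

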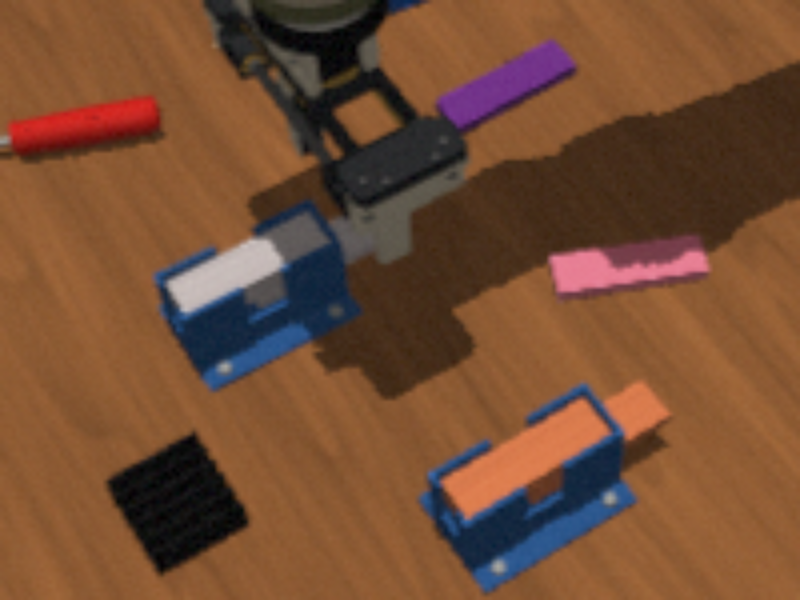

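The bar is centred between the jaws (columns 235–281, centre 258). I'll descend and grip.

Emit:
carry_out(
  rows=[
    {"jaw": 100, "tx": 0, "ty": 0, "tz": 15, "turn": 0},
    {"jaw": 100, "tx": 0, "ty": 0, "tz": 15, "turn": 0},
    {"jaw": 100, "tx": 0, "ty": 0, "tz": 15, "turn": 0},
    {"jaw": 100, "tx": 0, "ty": 0, "tz": 10, "turn": 0},
    {"jaw": 100, "tx": 0, "ty": 0, "tz": 0, "turn": 0},
    {"jaw": 100, "tx": 0, "ty": 0, "tz": 0, "turn": 0},
  ],
)

```text
clock: 4.22
tcp_pos: [610.5, -113.5, 30.1]
orientation: [-0.0, 3.141, -0.0]
ft_force: [-0.7, 0.5, 0.0]
gripper_width: 0.997
```

Emit:
carry_out(
  rows=[
    {"jaw": 0, "tx": 0, "ty": 0, "tz": 0, "turn": 0},
    {"jaw": 0, "tx": 0, "ty": 0, "tz": 0, "turn": 0},
    {"jaw": 0, "tx": 0, "ty": 0, "tz": 0, "turn": 0},
    {"jaw": 0, "tx": 0, "ty": 0, "tz": 0, "turn": 0},
    {"jaw": 0, "tx": 0, "ty": 0, "tz": 0, "turn": 0},
    {"jaw": 0, "tx": 0, "ty": 0, "tz": 0, "turn": 0},
    {"jaw": 0, "tx": 0, "ty": 0, "tz": 0, "turn": 0},
    {"jaw": 0, "tx": 0, "ty": 0, "tz": 0, "turn": 0},
    {"jaw": 0, "tx": 0, "ty": 0, "tz": 0, "turn": 0},
  ],
)

```text
clock: 4.97
tcp_pos: [610.3, -113.4, 29.6]
orientation: [0.0, -3.142, -0.0]
ft_force: [-0.0, 0.4, -0.4]
gripper_width: 0.407
```

Emit:
carry_out(
  rows=[
    {"jaw": 0, "tx": 0, "ty": 0, "tz": 0, "turn": 0},
    {"jaw": 0, "tx": 0, "ty": 0, "tz": 0, "turn": 0},
    {"jaw": 0, "tx": 0, "ty": 0, "tz": 0, "turn": 0},
    {"jaw": 0, "tx": 0, "ty": 0, "tz": 0, "turn": 0},
    {"jaw": 0, "tx": 0, "ty": 0, "tz": 0, "turn": 0},
    {"jaw": 0, "tx": 0, "ty": 0, "tz": 0, "turn": 0},
  ],
)

```text
clock: 5.47
tcp_pos: [610.3, -113.4, 29.6]
orientation: [0.0, -3.142, -0.0]
ft_force: [0.1, -0.5, -0.5]
gripper_width: 0.32
```

Gripped at 29.8 mm. Now I'll draw it straight out, slowly at first.

Emit:
carry_out(
  rows=[
    {"jaw": 0, "tx": 3, "ty": 0, "tz": 0, "turn": 0},
    {"jaw": 0, "tx": 5, "ty": 0, "tz": 0, "turn": 0},
    {"jaw": 0, "tx": 6, "ty": 0, "tz": 0, "turn": 0},
    {"jaw": 0, "tx": 6, "ty": 0, "tz": 0, "turn": 0},
  ],
)

```text
clock: 5.8
tcp_pos: [590.4, -113.4, 29.8]
orientation: [-0.0, 3.14, -0.0]
ft_force: [3.4, 0.7, -0.5]
gripper_width: 0.314
```

```bash
python3 - <<'E'
from plant import env
import cv2
o=env.get_obs();s=env.capture('scene')
print(o['clock'],o['tcp_pos'],o['orientation'],o['ft_force'],o['gripper_width'])
cv2.imwrite('pics/s3.png',cv2.resize(s[120:220,150:270,::-1],None,fx=6,fy=6,interpolation=2))
E
```

```text
5.8 [ 590.35850526 -113.43317977   29.79014101] [-3.77541585e-04  3.14025364e+00 -7.46662083e-05] [ 3.4432887   0.66875466 -0.49161216] 0.314371563968142
```

View pics/s3.png

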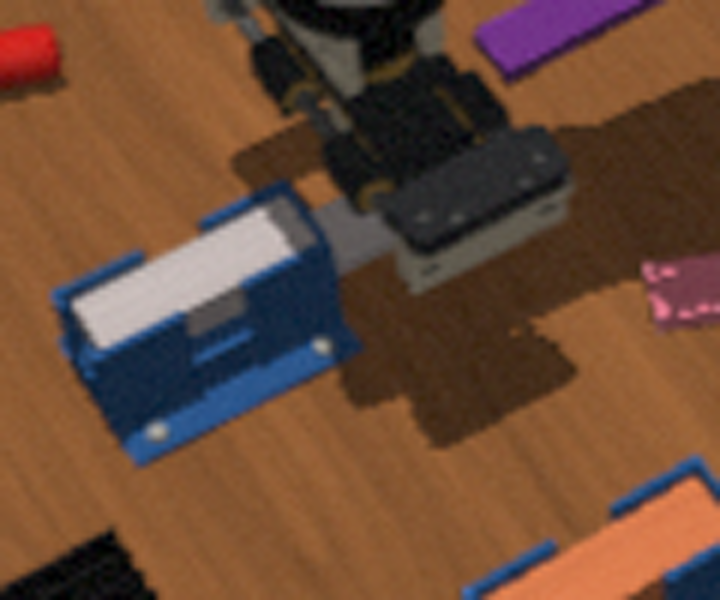

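The bar is following with about 3.4 N of friction, and the upper bars are staying put. I'll continue to well clear of the slot.

Emit:
carry_out(
  rows=[
    {"jaw": 0, "tx": 6, "ty": 0, "tz": 0, "turn": 0},
    {"jaw": 0, "tx": 6, "ty": 0, "tz": 0, "turn": 0},
    {"jaw": 0, "tx": 7, "ty": 0, "tz": 0, "turn": 0},
    {"jaw": 0, "tx": 8, "ty": 0, "tz": 0, "turn": 0},
    {"jaw": 0, "tx": 8, "ty": 0, "tz": 0, "turn": 0},
    {"jaw": 0, "tx": 8, "ty": 0, "tz": 0, "turn": 0},
    {"jaw": 0, "tx": 10, "ty": 0, "tz": 0, "turn": 0},
    {"jaw": 0, "tx": 10, "ty": 0, "tz": 0, "turn": 0},
    {"jaw": 0, "tx": 10, "ty": 0, "tz": 0, "turn": 0},
    {"jaw": 0, "tx": 0, "ty": 0, "tz": 0, "turn": 0},
  ],
)

```text
clock: 6.68
tcp_pos: [514.3, -113.6, 29.6]
orientation: [-0.0, -3.139, 0.0]
ft_force: [-1.4, -0.2, -1.0]
gripper_width: 0.319
```

```bash
python3 - <<'E'
from plant import env
import cv2
o=env.get_obs();s=env.capture('scene');t=env.capture('top');w=env.capture('wrist')
print(o['clock'],o['tcp_pos'],o['orientation'],o['ft_force'],o['gripper_width'])
cv2.imwrite('pics/s4.png',cv2.resize(s[100:210,140:280,::-1],None,fx=5,fy=5,interpolation=2))
cv2.imwrite('pics/t4.png',cv2.resize(t[90:220,260:380,::-1],None,fx=4,fy=4,interpolation=2))
cv2.imwrite('pics/w4.png',w[:,:,::-1])
E
```

```text
6.6833 [ 514.25802252 -113.59417872   29.56697697] [-3.51009549e-04 -3.13856221e+00  9.24300349e-05] [-1.3552483  -0.24843751 -0.96862751] 0.31924772711939925
```

View pics/s4.png

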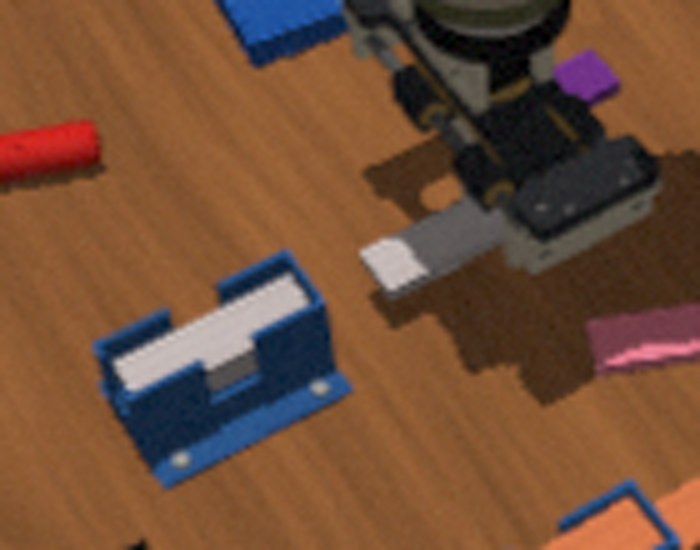

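View pics/t4.png

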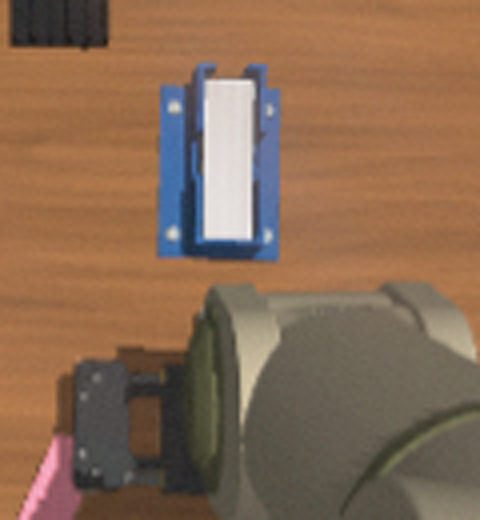

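View pics/w4.png

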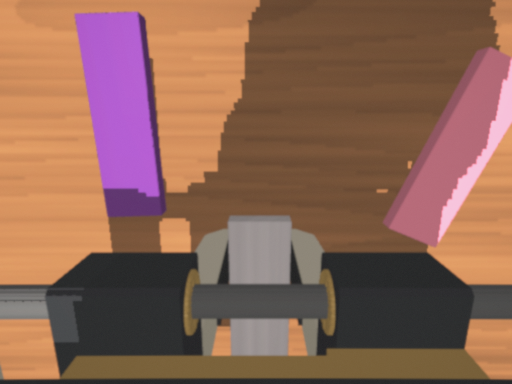

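The drawn bar is fully clear and level. The two upper bars have sunk level in the chute.

I gripped the bar mid-pad, so the fingertips reach about 14 mm below its underside and it can't be laid flat in the tray like this. I'll set it crosswise on top of the fixed chute's walls, then re-grip it centrally and near the fingertips.

Emit:
carry_out(
  rows=[
    {"jaw": 0, "tx": 0, "ty": 0, "tz": -8, "turn": 0},
    {"jaw": 0, "tx": 0, "ty": 0, "tz": -15, "turn": 0},
    {"jaw": 0, "tx": 0, "ty": 0, "tz": -15, "turn": 0},
    {"jaw": 0, "tx": 0, "ty": 0, "tz": -15, "turn": 0},
    {"jaw": 0, "tx": 0, "ty": 0, "tz": -15, "turn": 0},
    {"jaw": 0, "tx": 0, "ty": 0, "tz": -12, "turn": 0},
    {"jaw": 0, "tx": 0, "ty": 0, "tz": 0, "turn": 0.06},
    {"jaw": 0, "tx": 0, "ty": 0, "tz": 0, "turn": 0.1},
    {"jaw": 0, "tx": 0, "ty": 0, "tz": 0, "turn": 0.1},
    {"jaw": 0, "tx": 0, "ty": 0, "tz": 0, "turn": 0.1},
  ],
)

```text
clock: 7.67
tcp_pos: [517.9, -113.5, 110.5]
orientation: [0.57, 3.088, 0.001]
ft_force: [-0.4, 0.1, -1.6]
gripper_width: 0.319
```

Emit:
carry_out(
  rows=[
    {"jaw": 0, "tx": 0, "ty": 0, "tz": 0, "turn": 0.1},
    {"jaw": 0, "tx": 0, "ty": 0, "tz": 0, "turn": 0.1},
    {"jaw": 0, "tx": 0, "ty": 0, "tz": 0, "turn": 0.1},
    {"jaw": 0, "tx": 0, "ty": 0, "tz": 0, "turn": 0.1},
    {"jaw": 0, "tx": 0, "ty": 0, "tz": 0, "turn": 0.1},
    {"jaw": 0, "tx": 0, "ty": 0, "tz": 0, "turn": 0.1},
    {"jaw": 0, "tx": 0, "ty": 0, "tz": 0, "turn": 0.1},
    {"jaw": 0, "tx": 0, "ty": 0, "tz": 0, "turn": 0.1},
    {"jaw": 0, "tx": 0, "ty": 0, "tz": 0, "turn": 0.1},
    {"jaw": 0, "tx": 0, "ty": 0, "tz": 0, "turn": 0.1},
  ],
)

```text
clock: 8.5
tcp_pos: [518.0, -113.2, 110.3]
orientation: [1.98, 2.438, 0.002]
ft_force: [0.7, 0.3, -1.0]
gripper_width: 0.319
```

Emit:
carry_out(
  rows=[
    {"jaw": 0, "tx": 0, "ty": 0, "tz": 0, "turn": 0.1},
    {"jaw": 0, "tx": 0, "ty": 0, "tz": 0, "turn": 0.11},
    {"jaw": 0, "tx": 0, "ty": 0, "tz": 0, "turn": 0},
    {"jaw": 0, "tx": 0, "ty": 0, "tz": 0, "turn": 0},
  ],
)

```text
clock: 8.83
tcp_pos: [517.8, -113.1, 110.0]
orientation: [2.216, 2.227, 0.001]
ft_force: [-0.0, -0.5, -0.8]
gripper_width: 0.319
```

Emit:
carry_out(
  rows=[
    {"jaw": 0, "tx": 4, "ty": 10, "tz": 0, "turn": 0.005},
    {"jaw": 0, "tx": 4, "ty": 16, "tz": 0, "turn": 0},
    {"jaw": 0, "tx": 4, "ty": 16, "tz": 0, "turn": 0},
    {"jaw": 0, "tx": 4, "ty": 16, "tz": 0, "turn": 0},
    {"jaw": 0, "tx": 4, "ty": 16, "tz": 0, "turn": 0},
    {"jaw": 0, "tx": 4, "ty": 16, "tz": 0, "turn": 0},
    {"jaw": 0, "tx": 4, "ty": 16, "tz": 0, "turn": 0},
    {"jaw": 0, "tx": 4, "ty": 15, "tz": 0, "turn": 0},
    {"jaw": 0, "tx": 4, "ty": 10, "tz": 0, "turn": 0},
    {"jaw": 0, "tx": 0, "ty": 0, "tz": 0, "turn": 0},
  ],
)

```text
clock: 9.67
tcp_pos: [651.0, -76.3, 109.5]
orientation: [2.221, 2.22, 0.002]
ft_force: [0.8, -0.1, 0.8]
gripper_width: 0.321
```

Emit:
carry_out(
  rows=[
    {"jaw": 0, "tx": 0, "ty": 0, "tz": 12, "turn": 0},
    {"jaw": 0, "tx": 0, "ty": 0, "tz": 12, "turn": 0},
    {"jaw": 0, "tx": 0, "ty": 0, "tz": 10, "turn": 0},
    {"jaw": 0, "tx": 0, "ty": 0, "tz": 0, "turn": 0},
    {"jaw": 0, "tx": 0, "ty": 0, "tz": 0, "turn": 0},
  ],
)

```text
clock: 10.08
tcp_pos: [647.3, -78.2, 74.5]
orientation: [-2.225, -2.215, 0.002]
ft_force: [0.0, -0.5, -0.5]
gripper_width: 0.317
```

```bash
python3 - <<'E'
from plant import env
import cv2
o=env.get_obs();s=env.capture('scene');w=env.capture('wrist')
print(o['clock'],o['tcp_pos'],o['orientation'],o['ft_force'],o['gripper_width'],o['joints'])
cv2.imwrite('pics/s5.png',cv2.resize(s[100:220,120:280,::-1],None,fx=5,fy=5,interpolation=2))
cv2.imwrite('pics/w5.png',w[:,:,::-1])
E
```

```text
10.0833 [647.3245083  -78.23877425  74.4876313 ] [-2.22529639 -2.21509555  0.00249956] [ 0.02444514 -0.5456302  -0.45362096] 0.3169242764648025 [-0.1867806   0.74132049  0.34730129  1.90379389 -0.43726512  0.57354629
  0.44423095]
```

View pics/s5.png

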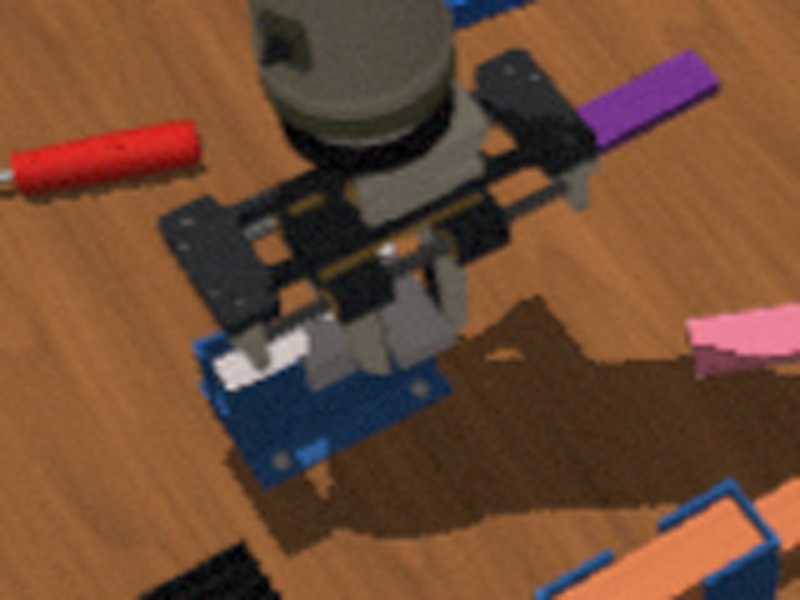

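View pics/w5.png

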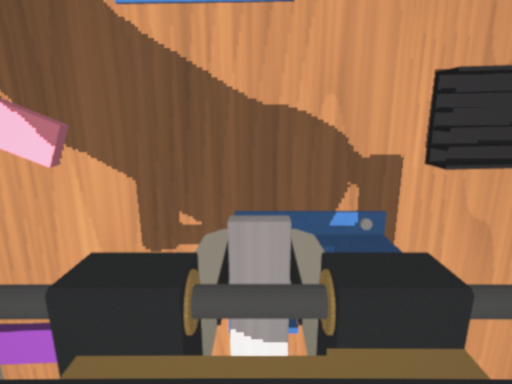

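The bar is over the chute's front section and clear of the fingers. Lowering it now.

Emit:
carry_out(
  rows=[
    {"jaw": 0, "tx": 0, "ty": 0, "tz": 3, "turn": 0},
    {"jaw": 0, "tx": 0, "ty": 0, "tz": 3, "turn": 0},
    {"jaw": 0, "tx": 0, "ty": 0, "tz": 2, "turn": 0},
    {"jaw": 0, "tx": 0, "ty": 0, "tz": 1, "turn": 0},
    {"jaw": 0, "tx": 0, "ty": 0, "tz": 0, "turn": 0},
  ],
)

```text
clock: 10.6
tcp_pos: [648.4, -77.9, 66.4]
orientation: [-2.226, -2.217, 0.0]
ft_force: [0.2, 0.6, -0.9]
gripper_width: 0.318
```

Emit:
carry_out(
  rows=[
    {"jaw": 0, "tx": 0, "ty": 0, "tz": 1, "turn": 0},
    {"jaw": 0, "tx": 0, "ty": 0, "tz": 0, "turn": 0},
  ],
)

```text
clock: 10.77
tcp_pos: [648.5, -77.9, 65.6]
orientation: [2.226, 2.217, -0.0]
ft_force: [1.0, -0.2, -0.1]
gripper_width: 0.319
```

Emit:
carry_out(
  rows=[
    {"jaw": 0, "tx": 0, "ty": 0, "tz": 1, "turn": 0},
    {"jaw": 0, "tx": 0, "ty": 0, "tz": 0, "turn": 0},
  ],
)

```text
clock: 10.93
tcp_pos: [648.5, -77.9, 64.6]
orientation: [2.226, 2.217, -0.0]
ft_force: [-0.1, 0.2, -0.6]
gripper_width: 0.317
```

Emit:
carry_out(
  rows=[
    {"jaw": 0, "tx": 0, "ty": 0, "tz": 0.7, "turn": 0},
    {"jaw": 0, "tx": 0, "ty": 0, "tz": 0, "turn": 0},
  ],
)

```text
clock: 11.1
tcp_pos: [648.4, -77.9, 63.9]
orientation: [-2.226, -2.217, 0.0]
ft_force: [0.1, -0.6, -1.3]
gripper_width: 0.317
```

Emit:
carry_out(
  rows=[
    {"jaw": 0, "tx": 0, "ty": 0, "tz": 0.6, "turn": 0},
    {"jaw": 0, "tx": 0, "ty": 0, "tz": 0, "turn": 0},
  ],
)

```text
clock: 11.27
tcp_pos: [648.5, -77.9, 63.5]
orientation: [2.226, 2.217, 0.0]
ft_force: [0.2, 0.8, 3.0]
gripper_width: 0.322
```

Contact is +3 N at z=63.5, so the bar is resting on the chute. Releasing partway, then lifting and checking.

Emit:
carry_out(
  rows=[
    {"jaw": 60, "tx": 0, "ty": 0, "tz": 0, "turn": 0},
    {"jaw": 60, "tx": 0, "ty": 0, "tz": 0, "turn": 0},
    {"jaw": 60, "tx": 0, "ty": 0, "tz": 0, "turn": 0},
    {"jaw": 60, "tx": 0, "ty": 0, "tz": 0, "turn": 0},
    {"jaw": 60, "tx": 0, "ty": 0, "tz": 0, "turn": 0},
  ],
)

```text
clock: 11.68
tcp_pos: [648.5, -77.9, 63.3]
orientation: [2.226, 2.217, 0.0]
ft_force: [0.1, -0.7, -0.7]
gripper_width: 0.588
```

Emit:
carry_out(
  rows=[
    {"jaw": 60, "tx": 0, "ty": 0, "tz": -6, "turn": 0},
    {"jaw": 60, "tx": 0, "ty": 0, "tz": -12, "turn": 0},
    {"jaw": 60, "tx": 0, "ty": 0, "tz": -12, "turn": 0},
    {"jaw": 60, "tx": 0, "ty": 0, "tz": 0, "turn": 0},
  ],
)

```text
clock: 12.02
tcp_pos: [649.9, -78.4, 96.5]
orientation: [2.224, 2.214, 0.004]
ft_force: [0.9, -0.2, 0.4]
gripper_width: 0.603
```

```bash
python3 - <<'E'
from plant import env
import cv2,pickle
o=env.get_obs();c=env.camera_info('wrist');w=env.capture('wrist');s=env.capture('scene')
print(o['clock'],o['tcp_pos'],o['orientation'],o['ft_force'],o['gripper_width'])
cv2.imwrite('pics/s6.png',cv2.resize(s[100:220,120:280,::-1],None,fx=5,fy=5,interpolation=2))
cv2.imwrite('pics/w6.png',w[:,:,::-1]);pickle.dump(c,open('w6.pkl','wb'))
E
```

```text
12.0167 [649.90868561 -78.37055018  96.50430174] [2.22400687 2.21449329 0.00398124] [ 0.92180237 -0.17685551  0.42545684] 0.6027654389585915
```

View pics/s6.png

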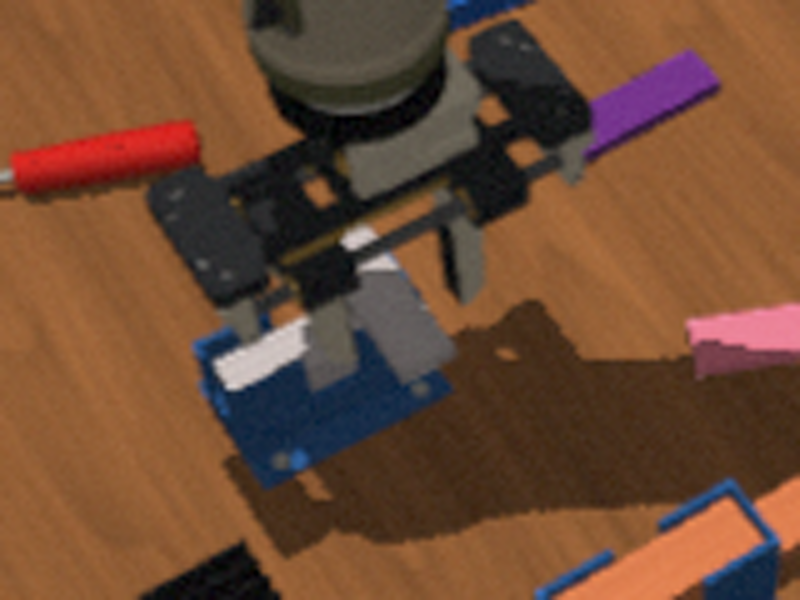

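View pics/w6.png

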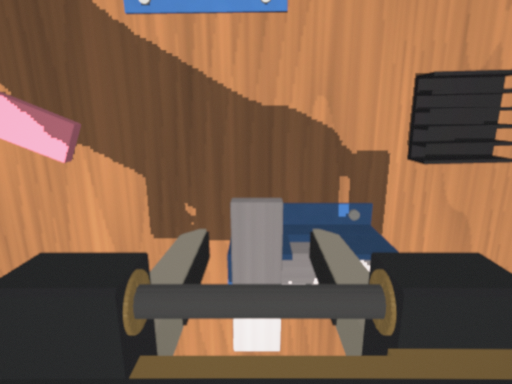

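The bar rests crosswise on the chute: its near end is at (231–282,199) and its far end at (234–281,350) in the wrist view. Computing its centre.

```bash
python3 - <<'E'
from h import *
import pickle
W=pickle.load(open('w6.pkl','rb'))
np.set_printoptions(precision=1,suppress=True)
P=[onz(W,p,69) for p in [(231,199.5),(282.5,198.5),(281,350),(233.5,350)]]
for p in P:print(p)
print(np.mean(P,0))
E
```

```text
[633.8 -54.5  69. ]
[662.9 -54.   69. ]
[ 663.5 -155.    69. ]
[ 632.9 -154.8   69. ]
[ 648.3 -104.6   69. ]
```

Emit:
carry_out(
  rows=[
    {"jaw": 60, "tx": -8, "ty": 0, "tz": 0, "turn": 0},
    {"jaw": 60, "tx": -10, "ty": 0, "tz": 0, "turn": 0},
    {"jaw": 60, "tx": -8, "ty": 0, "tz": 0, "turn": 0},
    {"jaw": 60, "tx": 0, "ty": 0, "tz": 0, "turn": 0},
    {"jaw": 60, "tx": 0, "ty": 0, "tz": 0, "turn": 0},
  ],
)

```text
clock: 12.53
tcp_pos: [648.1, -105.3, 93.1]
orientation: [-2.228, -2.215, 0.001]
ft_force: [-0.8, 0.4, -0.2]
gripper_width: 0.601
```

Emit:
carry_out(
  rows=[
    {"jaw": 60, "tx": 0, "ty": 0, "tz": 6, "turn": 0},
    {"jaw": 60, "tx": 0, "ty": 0, "tz": 5, "turn": 0},
    {"jaw": 60, "tx": 0, "ty": 0, "tz": 2, "turn": 0},
    {"jaw": 60, "tx": 0, "ty": 0, "tz": 0, "turn": 0},
    {"jaw": 60, "tx": 0, "ty": 0, "tz": 0, "turn": 0},
  ],
)

```text
clock: 12.95
tcp_pos: [648.2, -103.6, 79.9]
orientation: [-2.225, -2.217, 0.001]
ft_force: [-0.8, 0.5, -0.0]
gripper_width: 0.6
```

Emit:
carry_out(
  rows=[
    {"jaw": 0, "tx": 0, "ty": 0, "tz": 0, "turn": 0},
    {"jaw": 0, "tx": 0, "ty": 0, "tz": 0, "turn": 0},
    {"jaw": 0, "tx": 0, "ty": 0, "tz": 0, "turn": 0},
    {"jaw": 0, "tx": 0, "ty": 0, "tz": 0, "turn": 0},
    {"jaw": 0, "tx": 0, "ty": 0, "tz": 0, "turn": 0},
    {"jaw": 0, "tx": 0, "ty": 0, "tz": 0, "turn": 0},
    {"jaw": 0, "tx": 0, "ty": 0, "tz": 0, "turn": 0},
  ],
)

```text
clock: 13.53
tcp_pos: [648.5, -103.9, 80.5]
orientation: [2.226, 2.217, 0.0]
ft_force: [-0.3, 0.2, 1.4]
gripper_width: 0.315
```

Gripped at 29.3 mm. Lifting, with a look to confirm.

Emit:
carry_out(
  rows=[
    {"jaw": 0, "tx": 0, "ty": 0, "tz": -3, "turn": 0},
    {"jaw": 0, "tx": 0, "ty": 0, "tz": -6, "turn": 0},
    {"jaw": 0, "tx": 0, "ty": 0, "tz": -10, "turn": 0},
    {"jaw": 0, "tx": 0, "ty": 0, "tz": -14, "turn": 0},
    {"jaw": 0, "tx": 0, "ty": 0, "tz": -14, "turn": 0},
    {"jaw": 0, "tx": 0, "ty": 0, "tz": -14, "turn": 0},
    {"jaw": 0, "tx": 0, "ty": 0, "tz": -8, "turn": 0},
    {"jaw": 0, "tx": 0, "ty": 0, "tz": 0, "turn": 0},
  ],
)

```text
clock: 14.2
tcp_pos: [649.4, -104.2, 151.8]
orientation: [2.224, 2.215, 0.003]
ft_force: [-0.5, 0.2, -0.8]
gripper_width: 0.32
```

```bash
python3 - <<'E'
from plant import env
import cv2
o=env.get_obs();w=env.capture('wrist');s=env.capture('scene')
print(o['clock'],o['tcp_pos'],o['orientation'],o['ft_force'],o['gripper_width'])
cv2.imwrite('pics/s7.png',cv2.resize(s[80:220,100:280,::-1],None,fx=4,fy=4,interpolation=2))
cv2.imwrite('pics/w7.png',w[:,:,::-1])
E
```

```text
14.2 [ 649.36242714 -104.16478689  151.78636179] [2.22404388 2.21516062 0.00345564] [-0.49754758  0.18059539 -0.79622339] 0.3197010412166353
```

View pics/s7.png

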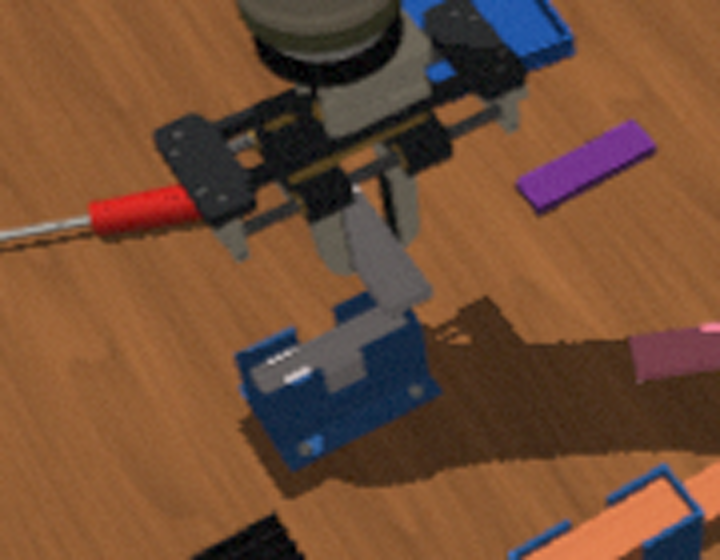

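View pics/w7.png

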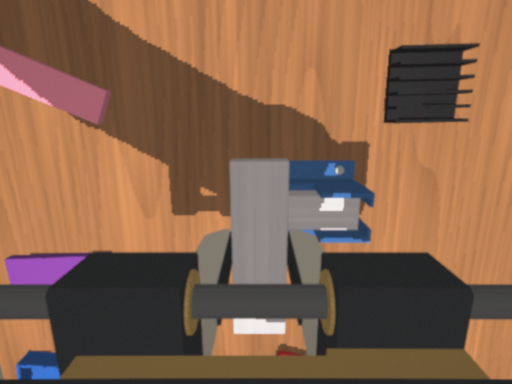

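The bar is held at its centre and level, and the chute's two bars are undisturbed. Travelling to the tray.

Emit:
carry_out(
  rows=[
    {"jaw": 0, "tx": 12, "ty": -4, "tz": 0, "turn": 0},
    {"jaw": 0, "tx": 24, "ty": -9, "tz": 0, "turn": 0},
    {"jaw": 0, "tx": 26, "ty": -9, "tz": 0, "turn": 0},
    {"jaw": 0, "tx": 26, "ty": -9, "tz": 0, "turn": 0},
    {"jaw": 0, "tx": 26, "ty": -9, "tz": 0, "turn": 0},
    {"jaw": 0, "tx": 26, "ty": -9, "tz": 0, "turn": 0},
    {"jaw": 0, "tx": 26, "ty": -9, "tz": 0, "turn": 0},
    {"jaw": 0, "tx": 26, "ty": -9, "tz": 0, "turn": 0},
    {"jaw": 0, "tx": 26, "ty": -9, "tz": 0, "turn": 0},
    {"jaw": 0, "tx": 26, "ty": -9, "tz": 0, "turn": 0},
  ],
)

```text
clock: 15.13
tcp_pos: [562.6, 142.4, 148.5]
orientation: [-2.224, -2.217, 0.002]
ft_force: [-0.9, -0.3, -0.9]
gripper_width: 0.314
```

Emit:
carry_out(
  rows=[
    {"jaw": 0, "tx": 26, "ty": -9, "tz": 0, "turn": 0},
    {"jaw": 0, "tx": 26, "ty": -9, "tz": 0, "turn": 0},
    {"jaw": 0, "tx": 26, "ty": -9, "tz": 0, "turn": 0},
    {"jaw": 0, "tx": 26, "ty": -9, "tz": 0, "turn": 0},
    {"jaw": 0, "tx": 26, "ty": -9, "tz": 0, "turn": 0},
    {"jaw": 0, "tx": 26, "ty": -9, "tz": 0, "turn": 0},
    {"jaw": 0, "tx": 26, "ty": -9, "tz": 0, "turn": 0},
    {"jaw": 0, "tx": 26, "ty": -9, "tz": 0, "turn": 0},
    {"jaw": 0, "tx": 12, "ty": -5, "tz": 0, "turn": 0},
    {"jaw": 0, "tx": 0, "ty": 0, "tz": 0, "turn": 0},
  ],
)

```text
clock: 15.97
tcp_pos: [485.5, 364.4, 148.2]
orientation: [-2.219, -2.222, 0.002]
ft_force: [0.0, 0.9, -0.3]
gripper_width: 0.317
```

Emit:
carry_out(
  rows=[
    {"jaw": 0, "tx": 0, "ty": 0, "tz": 0, "turn": -0.06},
    {"jaw": 0, "tx": 0, "ty": 0, "tz": 0, "turn": -0.1},
    {"jaw": 0, "tx": 0, "ty": 0, "tz": 0, "turn": -0.1},
    {"jaw": 0, "tx": 0, "ty": 0, "tz": 0, "turn": -0.1},
    {"jaw": 0, "tx": 0, "ty": 0, "tz": 0, "turn": -0.1},
    {"jaw": 0, "tx": 0, "ty": 0, "tz": 0, "turn": -0.1},
    {"jaw": 0, "tx": 0, "ty": 0, "tz": 0, "turn": -0.1},
    {"jaw": 0, "tx": 0, "ty": 0, "tz": 0, "turn": -0.1},
    {"jaw": 0, "tx": 0, "ty": 0, "tz": 0, "turn": -0.1},
    {"jaw": 0, "tx": 0, "ty": 0, "tz": 0, "turn": -0.1},
  ],
)

```text
clock: 16.8
tcp_pos: [488.5, 358.7, 149.0]
orientation: [0.946, 2.996, -0.002]
ft_force: [-0.9, -0.6, -0.7]
gripper_width: 0.316
```

Emit:
carry_out(
  rows=[
    {"jaw": 0, "tx": 0, "ty": 0, "tz": 0, "turn": -0.1},
    {"jaw": 0, "tx": 0, "ty": 0, "tz": 0, "turn": -0.1},
    {"jaw": 0, "tx": 0, "ty": 0, "tz": 0, "turn": -0.1},
    {"jaw": 0, "tx": 0, "ty": 0, "tz": 0, "turn": -0.1},
    {"jaw": 0, "tx": 0, "ty": 0, "tz": 0, "turn": -0.1},
    {"jaw": 0, "tx": 0, "ty": 0, "tz": 0, "turn": -0.1},
    {"jaw": 0, "tx": 0, "ty": 0, "tz": 0, "turn": -0.05},
    {"jaw": 0, "tx": 0, "ty": 0, "tz": 0, "turn": 0},
    {"jaw": 0, "tx": 0, "ty": 0, "tz": 0, "turn": 0},
  ],
)

```text
clock: 17.55
tcp_pos: [488.5, 359.2, 149.0]
orientation: [0.05, -3.141, 0.001]
ft_force: [0.4, 0.9, -0.3]
gripper_width: 0.313
```

```bash
python3 - <<'E'
from plant import env
from h import *
import cv2
c=env.camera_info('wrist')
o=env.get_obs();w=env.capture('wrist');s=env.capture('scene')
print(o['clock'],o['tcp_pos'],o['orientation'],o['ft_force'],o['gripper_width'])
cv2.imwrite('pics/s8.png',cv2.resize(s[200:370,280:480,::-1],None,fx=3.5,fy=3.5,interpolation=2))
cv2.imwrite('pics/w8.png',w[:,:,::-1])
import pickle;pickle.dump(c,open('w8.pkl','wb'))
E
```

```text
17.55 [488.49892987 359.16347719 149.04421043] [ 4.98944367e-02 -3.14078898e+00  1.26403033e-03] [ 0.35431296  0.89062008 -0.31558885] 0.3126023732080801
```

View pics/s8.png

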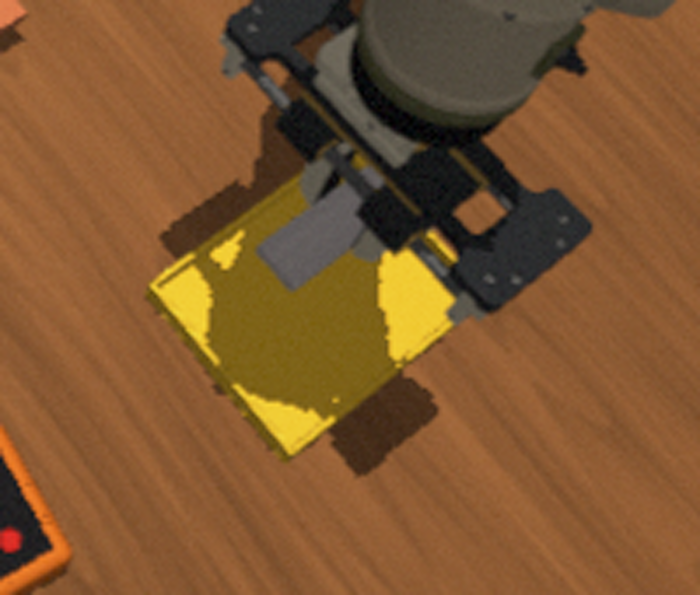

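View pics/w8.png

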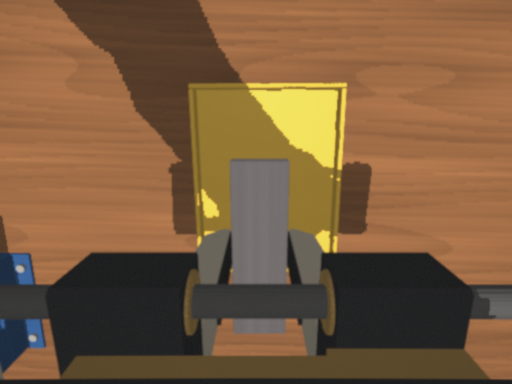

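```bash
python3 - <<'E'
from h import *
import pickle
W=pickle.load(open('w8.pkl','rb'))
for p in [(190,86),(346,85),(198,235),(337,235)]: print(onz(W,p,20))
E
```

```text
[397.76362297 300.10474209  20.        ]
[392.80480358 427.37788732  20.        ]
[527.54811615 304.57347339  20.        ]
[523.28097477 432.5089286   20.        ]
```

Emit:
carry_out(
  rows=[
    {"jaw": 0, "tx": 4.5, "ty": 3, "tz": 10, "turn": 0},
    {"jaw": 0, "tx": 5, "ty": 3, "tz": 20, "turn": 0},
    {"jaw": 0, "tx": 0, "ty": 0, "tz": 20, "turn": 0},
    {"jaw": 0, "tx": 0, "ty": 0, "tz": 20, "turn": 0},
    {"jaw": 0, "tx": 0, "ty": 0, "tz": 10, "turn": 0},
    {"jaw": 0, "tx": 0, "ty": 0, "tz": 0, "turn": 0},
    {"jaw": 0, "tx": 0, "ty": 0, "tz": 0, "turn": 0},
  ],
)

```text
clock: 18.23
tcp_pos: [478.1, 366.3, 68.8]
orientation: [0.055, -3.14, 0.002]
ft_force: [-0.3, 0.2, -0.1]
gripper_width: 0.319
```

Emit:
carry_out(
  rows=[
    {"jaw": 0, "tx": 0, "ty": 0, "tz": 8, "turn": 0},
    {"jaw": 0, "tx": 0, "ty": 0, "tz": 10, "turn": 0},
    {"jaw": 0, "tx": 0, "ty": 0, "tz": 10, "turn": 0},
    {"jaw": 0, "tx": 0, "ty": 0, "tz": 7, "turn": 0},
    {"jaw": 0, "tx": 0, "ty": 0, "tz": 4, "turn": 0},
    {"jaw": 0, "tx": 0, "ty": 0, "tz": 0, "turn": 0},
    {"jaw": 0, "tx": 0, "ty": 0, "tz": 0, "turn": 0},
  ],
)

```text
clock: 18.82
tcp_pos: [478.4, 366.3, 30.0]
orientation: [0.055, -3.141, 0.001]
ft_force: [-0.2, -0.5, -0.4]
gripper_width: 0.315
```

Emit:
carry_out(
  rows=[
    {"jaw": 0, "tx": 0, "ty": 0, "tz": 1, "turn": 0},
    {"jaw": 0, "tx": 0, "ty": 0, "tz": 1, "turn": 0},
    {"jaw": 0, "tx": 0, "ty": 0, "tz": 0, "turn": 0},
  ],
)

```text
clock: 19.07
tcp_pos: [478.6, 366.5, 28.5]
orientation: [-0.055, 3.141, 0.0]
ft_force: [-0.9, 0.7, -0.2]
gripper_width: 0.315
```

Emit:
carry_out(
  rows=[
    {"jaw": 0, "tx": 0, "ty": 0, "tz": 1, "turn": 0},
    {"jaw": 0, "tx": 0, "ty": 0, "tz": 1, "turn": 0},
    {"jaw": 0, "tx": 0, "ty": 0, "tz": 0, "turn": 0},
  ],
)

```text
clock: 19.32
tcp_pos: [478.5, 366.4, 26.3]
orientation: [-0.055, 3.141, -0.0]
ft_force: [0.4, -0.2, -1.0]
gripper_width: 0.322
```

Emit:
carry_out(
  rows=[
    {"jaw": 0, "tx": 0, "ty": 0, "tz": 0.5, "turn": 0},
    {"jaw": 0, "tx": 0, "ty": 0, "tz": 0, "turn": 0},
  ],
)

```text
clock: 19.48
tcp_pos: [478.5, 366.4, 25.8]
orientation: [0.055, -3.141, 0.0]
ft_force: [0.5, 1.2, -0.0]
gripper_width: 0.318
```

Emit:
carry_out(
  rows=[
    {"jaw": 0, "tx": 0, "ty": 0, "tz": 0.5, "turn": 0},
    {"jaw": 0, "tx": 0, "ty": 0, "tz": 0, "turn": 0},
  ],
)

```text
clock: 19.65
tcp_pos: [478.6, 366.4, 25.5]
orientation: [-0.055, 3.141, 0.0]
ft_force: [-0.2, -0.4, 1.6]
gripper_width: 0.314
```

Emit:
carry_out(
  rows=[
    {"jaw": 0, "tx": 0, "ty": 0, "tz": 0.5, "turn": 0},
    {"jaw": 0, "tx": 0, "ty": 0, "tz": 0, "turn": 0},
  ],
)

```text
clock: 19.82
tcp_pos: [478.5, 366.4, 25.4]
orientation: [-0.055, 3.141, 0.0]
ft_force: [-1.8, -1.8, 7.5]
gripper_width: 0.316
```

Firm contact at 7.5 N, so the bar is on the floor. Releasing and withdrawing.

Emit:
carry_out(
  rows=[
    {"jaw": 60, "tx": 0, "ty": 0, "tz": -0.4, "turn": 0},
    {"jaw": 60, "tx": 0, "ty": 0, "tz": 0, "turn": 0},
    {"jaw": 60, "tx": 0, "ty": 0, "tz": 0, "turn": 0},
    {"jaw": 60, "tx": 0, "ty": 0, "tz": 0, "turn": 0},
    {"jaw": 60, "tx": 0, "ty": 0, "tz": 0, "turn": 0},
  ],
)

```text
clock: 20.23
tcp_pos: [478.5, 366.4, 25.1]
orientation: [0.055, -3.141, 0.0]
ft_force: [0.3, 0.6, 0.9]
gripper_width: 0.592
```

Emit:
carry_out(
  rows=[
    {"jaw": 60, "tx": 0, "ty": 0, "tz": -5, "turn": 0},
    {"jaw": 60, "tx": 0, "ty": 0, "tz": -15, "turn": 0},
    {"jaw": 60, "tx": 0, "ty": 0, "tz": -25, "turn": 0},
    {"jaw": 60, "tx": 0, "ty": 0, "tz": -25, "turn": 0},
    {"jaw": 60, "tx": 0, "ty": 0, "tz": -25, "turn": 0},
    {"jaw": 60, "tx": 0, "ty": 0, "tz": -25, "turn": 0},
    {"jaw": 60, "tx": 0, "ty": 0, "tz": -10, "turn": 0},
    {"jaw": 60, "tx": 0, "ty": 0, "tz": 0, "turn": 0},
    {"jaw": 60, "tx": 0, "ty": 0, "tz": 0, "turn": 0},
  ],
)

```text
clock: 20.98
tcp_pos: [478.5, 366.4, 155.3]
orientation: [-0.055, 3.14, 0.001]
ft_force: [0.1, -0.3, -0.8]
gripper_width: 0.603
```

```bash
python3 - <<'E'
from plant import env
import cv2
o=env.get_obs();s=env.capture('scene');t=env.capture('top');w=env.capture('wrist')
print(o['clock'],o['tcp_pos'],o['ft_force'],o['gripper_width'])
cv2.imwrite('pics/s9.png',s[:,:,::-1]);cv2.imwrite('pics/t9.png',t[:,:,::-1]);cv2.imwrite('pics/w9.png',w[:,:,::-1])
cv2.imwrite('pics/s9c.png',cv2.resize(s[140:200,150:230,::-1],None,fx=7,fy=7,interpolation=2))
E
```

```text
20.9833 [478.51355758 366.39096775 155.27253205] [ 0.0573134  -0.30269386 -0.75039533] 0.6031072146338569
```

View pics/s9.png

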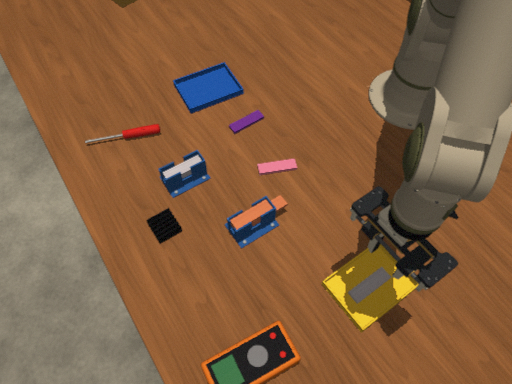

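View pics/w9.png

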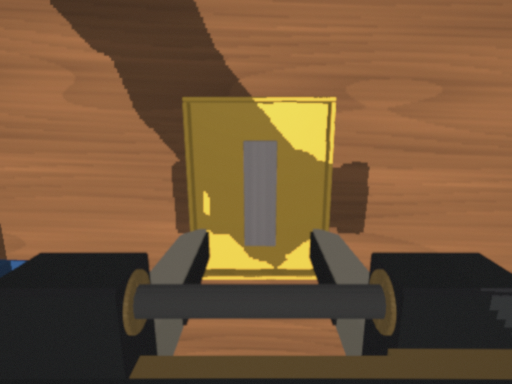

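View pics/s9c.png

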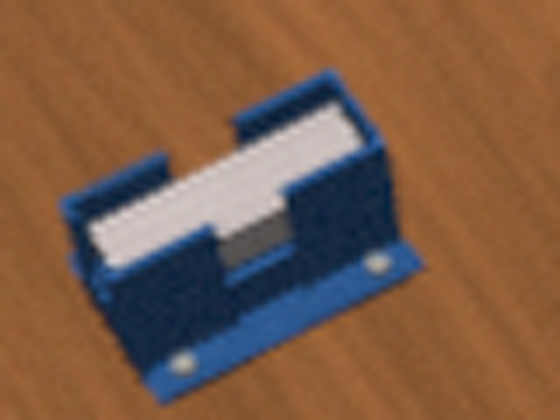

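View pics/t9.png

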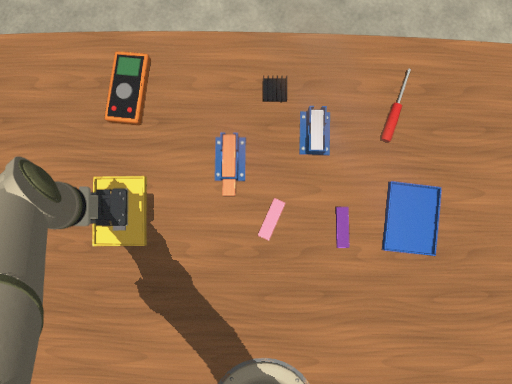

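The bar lies flat in the middle of the yellow tray (wrist view, columns 244–276, rows 141–246). The two upper bars sit level and lowered in the aluminium chute, with nothing sticking out. The arm is clear, so I'm handing in.

```bash
python3 -c "
from plant import env
print(env.close_job())"
```

```text
the job is handed in; nothing more can be done
None
```

The bottom aluminium bar now lies flat in the middle of the yellow tray, and the two bars above it have settled down into its place in the chute. I handed the job in at about 21 s of the 38 s allowed.

- **Drawing out:** I pulled the bar about 96 mm straight out through the slot, with about 3.4 N of friction early in the pull. The upper bars stayed in the chute and sank level.
- **Extra step:** I had first gripped the bar mid-pad, with the fingertips about 14 mm below its underside, so it could not be laid flat in the tray that way. I rested it crosswise on top of its own chute (about 3 N contact) and gripped it again at its centre, near the fingertips.
- **Placing:** I lowered it in small steps until it touched the tray floor at about 7.5 N, then released and withdrew.

**Last checks:** The closing pictures show the bar flat inside the tray, the chute's bars level with nothing sticking out of the slot, the other objects undisturbed, and the gripper empty and clear. The only disagreement was in heights: the cameras put the chute bar tops up to about 4 mm, and the tray rim up to about 7 mm, below the text's figures. I used the text's heights and let contact forces decide the set-downs.

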